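# Hold back the belt tensioner of the compass turntable

### The arm

A 6-joint arm with a two-finger parallel gripper is mounted at the origin on the work surface. World frame = base frame: x ahead of the robot, y to its left, z up, the work surface at z = 0. Lengths are in m, angles in rad, forces in N, time in s.
With the tool pointing down it reaches from about 0.375 to 0.925 m from the base axis. Payload 5.7 kg.
Tool frame: the origin (TCP) lies midway between the tips of the shut fingers; the grasp point (between the pads) lies 19 mm behind it; x points along the fingers, z is the direction in which the jaws open and shut, and the axes are right-handed (so a half turn about x gives the same grasp; the last joint's range is limited). The gripper opens to 85 mm and grips with 20 to 120 N. Pads are 22 mm wide; open, the fingers measure 114 mm over their backs; the gripper's body (76 mm by 85 mm) begins 54 mm behind the grasp point. The pads swing forward as they close: fully open they stand 13 mm farther back than shut.
Start: joints at [1.111, 0.359, 1.51, -0, 1.272, -0.115], TCP at [0.203, 0.565, 0.231] pointing down, gripper open.
Joint ranges: [-2.97, 2.97], [-1.01, 2.36], [0.21, 2.38], [-0.96, 4.11], [0.2, 2.71], [-2.98, 2.98]. Speed limits (rad/s): [2.39, 2.39, 3.14, 3.14, 3.14, 3.14].

### API

Orientations are given as a unit quaternion [w, x, y, z].
In Python, from plant import sense, camera, sign_off gives the robot as it stands. The module is installed in compiled form; this text tells all that it offers.
- The arm moves only by the tool jog_arm, never from a script. Its argument "plan" is a list of rows, each an object with "delta_rot": the turn, a rotation vector about the tool's x, y, z normalised to -1 to 1, where 1 is 4 degrees, a list of three; "slide": the shift along the tool's x, y, z normalised to -1 to 1, where 1 is 2 cm, a list of three; "hand": the closure in counts, from 0 (fully open) to 255 (shut). A call has 1 to 12 rows; each row shifts and turns the commanded pose from where the row before left it, along the tool's axes as they then stand; what a row does not reach is not made up. A row lasts 1/10 s, in which the tool goes at most 50 mm and 8.59 degrees, less where a joint would pass 70% of its speed; a pose out of reach is approached as far as the arm can. A call with a number of a shift or a turn outside -1 to 1 is refused whole. A call with a gripper value outside its range is refused whole. The fingers move at their own pace and stop on an object; the grip force is fixed at half the most. Time passes only in rows, so rows that do not move let the fingers close. It gives the time, the measured TCP pose, the force and the opening at its end, in the units of the state.
- sense(): the state, without advancing time (a new reading comes with each control period).
- camera(name): name is "scene" or "top"; returns a dict with "img" (400x640x3 uint8, red, green, blue), "camera_matrix" (3x3 intrinsics, pixels), "D" ([k1, k2, p1, p2, k3] as OpenCV has them; the pictures are not rectified), "xyz" and "attitude" of the camera in the world. Camera axes: x right, y up, looking along -z (the intrinsics and any distortion apply to the point x, -y, -z); pixel columns grow to the right and rows downward; lengths in m; the calibration is good to about 2 mm. A picture is of the moment at which its call begins. There is no depth.
- sign_off(): hands the job in, once; it reports no verdict.
The state is a dict: "t": time; "joints": joint angles; "joint_vel": joint speeds; "effort": joint torques, N m; "tool_pos": TCP position; "orientation": TCP orientation; "ft_force": force on the tool from outside, world axes, zero at the start; "moment": the same for the moment, N m; "gripper_width": finger opening in m.
Only numpy, scipy, OpenCV 4.12 (cv2) and the standard library are available. Lean on these libraries where they do the work, as an engineer would, in place of code of your own. Each camera call takes 0.05 s, during which the arm holds its last target. There are 200 camera calls.

### The job

Get the compass turntable's drive ready for its new belt. First swing the toggle clamp over centre, until its handle is fully home, so that its rubber foot locks the round graduated turntable without turning it off its heading; then push the sprung yellow tensioner arm back by its brass thumb post, clearly past the click of the red pawl and close to its back stop. Finish while still holding the arm back there with the fingers, with the clamp left locked and the compass, magnet, dividers and other small things on the bench left where they are: nothing is let go at the end.

Things in the scene. Friction and masses are not known exactly. Their poses are not given: they have to be found in the camera images.
- drive_unit: the belt drive: aluminium base plate 210 x 405 x 12 mm fixed to the bench, carrying turntable, gearmotor and tensioner. Origin on the bench; the plate spans -90 to +120 mm along its x and -200 to +205 mm along its y. The turntable's axis stands at (0, 110) mm, the motor pulley (radius 18, top at height 78 mm) at (0, -160) mm. There is no belt on it
- zero_mark (a point): point on top of the turntable's rim, 75 mm from its axis, in the direction of the one red division; the turntable is an aluminium disc of 85 mm radius, its top 78 mm above the bench, that turns freely about the vertical until clamped. Must end within 4 mm of where it began
- toggle_clamp: vertical-handle toggle clamp on an aluminium riser beside the turntable's +y edge, fixed to the bench. Origin on the bench; its -x axis points to the turntable's middle, +x away from it, y is along its hinge pins. Its hinges are 114 and 100 mm above the bench; the open clamp bar stands up, to 175 mm, above the riser
- handle_hinge (a point): the axis on which the clamp's handle swings, fixed, 114 mm above the bench; axes as the toggle clamp's: x away from the turntable, y along the pin
- handle_grip (a point): point on the centre line of the clamp's round red grip (diameter 19 mm), 95 mm from the handle's hinge; the grip runs from 40 to 125 mm from the hinge. It turns with the handle in the vertical plane through the hinge, square to the pin
- clamp_handle (a joint): angle of the clamp's handle in rad: 0 = open, leaning back 1.15 rad from upright, away from the turntable; grows as it is swung up towards the turntable; 1.07 = on centre; 1.15 = home, upright on its stop, locked. The linked clamp bar swings down as it rises. It stays where it is left; swinging takes 3 N at the grip, up to 8 N as the foot presses on
- spindle: the clamp's spring-loaded rubber foot, 18 mm across, at the end of the clamp bar; origin at the middle of its underside. Locked, it presses on the turntable's rim with about 8 N
- turntable: the turntable disc itself; origin on its axis, 48 mm above the bench
- tensioner_pivot (a point): point on the tensioner arm's vertical pivot axis, 90 mm above the bench; axes as the drive unit's
- thumb_post (a point): point on the axis of the brass thumb post (diameter 16 mm, upright, from 66 to 110 mm above the bench), 90 mm above the bench; the post stands on the white idler roller (diameter 34 mm, top at 66 mm) at the free end of the yellow arm, 98.6 mm from the pivot axis
- tensioner_arm (a joint): angle of the sprung arm in rad: 0 = at rest, towards the middle of the plate; grows clockwise seen from above as the post is pushed to the drive unit's +x side. At 0.57 the red pawl clicks in behind the hub's tooth and would catch the arm near there if let go; 0.72 = back stop. The spring pushes on the post with 3 N at rest, 9 N at the stop
- pawl (a joint): angle of the red pawl in rad: 0 = down against the hub; lifts to about 0.1 as the tooth passes under it, then drops back to 0 with a click
- vise: small cast-iron vise bolted to the bench, 155 x 90 x 90 mm with its screw and bar, with a brass capsule housing in its jaws; not to be used. Origin under its middle
- thumb_compass: blue plastic thumb compass, 99 x 50 x 11 mm, loose; leave it alone. Origin under its plate
- magnet: dark ceramic test magnet, 48 x 22 x 10 mm, loose; leave it alone. Origin under its middle
- dividers: stainless dividers lying flat, 170 mm long, loose; leave them alone. Origin under the joint at the thick end
- screwdriver: screwdriver, 170 mm long, loose; leave it alone. It lies along its x
- loupe: black eye loupe standing upright, diameter 38, height 32 mm, loose; leave it alone. Origin under its middle
- parts_tray: grey divided parts tray, 150 x 100 x 22 mm, loose; leave it alone. Origin under its middle
- bezel_ring: brass bezel, diameter 48, height 11 mm, loose; leave it alone. Origin under its middle
Things that resemble listed ones, but are neither listed nor needed, are in the scene too. Several things look just like the toggle_clamp: the one meant starts farthest to the robot's right.

How it is judged:
By the outcome, as a careful person would: the job done as asked, in the order asked, and still so for the second after the job is handed in, while the arm keeps its last pose, push and grip.
It also fails if it takes over 51 s, if anything falls off the work surface, if the arm or the gripper's body presses on something with over 40 N, if the wrist force passes 120 N, or if a joint passes its speed limit or range.

## Working session

There is one attempt and no reset: what is moved stays moved. The work goes in short steps, Python scripts to look and compute and a tool call to move; the robot and the scene stay as the last step left them, time stands still between calls to the robot, and variables do not carry over. Pictures are saved under pics/ and viewed, about 8 in all and at most 12, crops included, and the job is handed in when it is done.

Besides the shell and the picture viewer there is one more tool, called after "Emit:" by a JSON object that holds its "fn" and its "kwargs", one argument or row to a line. jog_arm: Moves the arm, as the interface text tells. Its arguments: {"type":"object","properties":{"plan":{"type":"array"}},"required":["plan"]}

```bash
mkdir -p pics; cat > h.py <<'E'
import numpy as np, cv2, pickle
from scipy.spatial.transform import Rotation as R
from plant import sense, camera
def snap(n,tag):
    c=camera(n); pickle.dump(c,open(f'pics/{tag}.pkl','wb')); cv2.imwrite(f'pics/{tag}.png',c['img'][:,:,::-1]); return c
def load(tag): return pickle.load(open(f'pics/{tag}.pkl','rb'))
def rot(c):
    a=np.array(c['attitude'],float)
    return a if a.shape==(3,3) else R.from_quat(a[[1,2,3,0]]).as_matrix()
def ray(c,px):
    p=cv2.undistortPoints(np.array(px,float).reshape(-1,1,2),np.array(c['camera_matrix']),np.array(c['D'])).reshape(-1,2)
    d=np.c_[p[:,0],-p[:,1],-np.ones(len(p))]@rot(c).T
    return np.array(c['xyz']),d
def onz(c,px,z):
    o,d=ray(c,px); return o+d*((z-o[2])/d[:,2])[:,None]
def proj(c,P):
    q=(np.atleast_2d(P)-np.array(c['xyz']))@rot(c); q=q*[1,-1,-1]
    return cv2.projectPoints(q,np.zeros(3),np.zeros(3),np.array(c['camera_matrix']),np.array(c['D']))[0].reshape(-1,2)
E
python3 - <<'E'
from h import *
for n in('scene','top'):
    c=snap(n,n+'0'); print(n,c['xyz'],c['attitude'],c['camera_matrix'],c['D'])
print(sense())
E
```

```text
scene [ 1.23246489 -1.0261056   1.23528763] [0.87551297 0.39088109 0.11989825 0.25751392] [[461.29646561   0.         317.92553347]
 [  0.         461.29646561 195.6998815 ]
 [  0.           0.           1.        ]] [0.03907794 0.         0.         0.         0.        ]
top [0.44470549 0.00466296 1.36762323] [-0.69561059 -0.033596    0.04186072  0.71641113] [[378.15850826   0.         320.15574011]
 [  0.         378.15850826 197.65654727]
 [  0.           0.           1.        ]] [-0.08907004  0.          0.          0.          0.        ]
{'t': 0.1, 'joints': array([ 1.11089307e+00,  3.59469828e-01,  1.51131769e+00,  4.02885259e-06,
        1.27247319e+00, -1.15083155e-01]), 'joint_vel': array([-5.45316364e-04, -1.74960016e-03, -3.26772660e-03,  2.06728500e-04,
       -1.05040893e-05, -4.09419676e-04]), 'effort': array([ 1.25829392e-03, -5.28652632e+01, -2.79351497e+01, -4.15131728e-05,
        4.95960790e-03,  3.79643529e-05]), 'tool_pos': array([0.20254546, 0.56414342, 0.23051816]), 'orientation': array([ 0.57784692, -0.40708847,  0.5788845 ,  0.40652756]), 'ft_force': array([ 0.84778956, -1.02477897, -0.03687216]), 'moment': array([ 0.02042906,  0.008955  , -0.02299683]), 'gripper_width': 0.08551627609240874}
```

View pics/scene0.png

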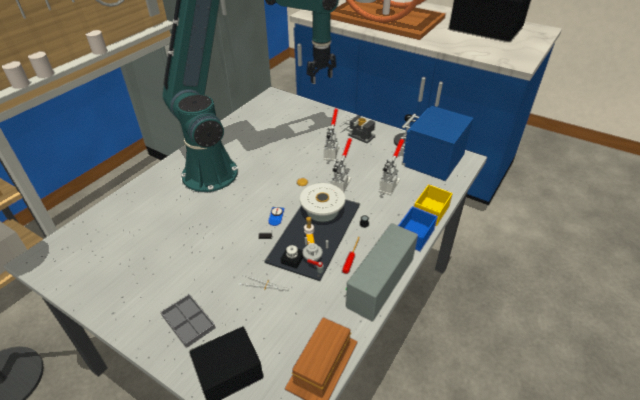

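View pics/top0.png

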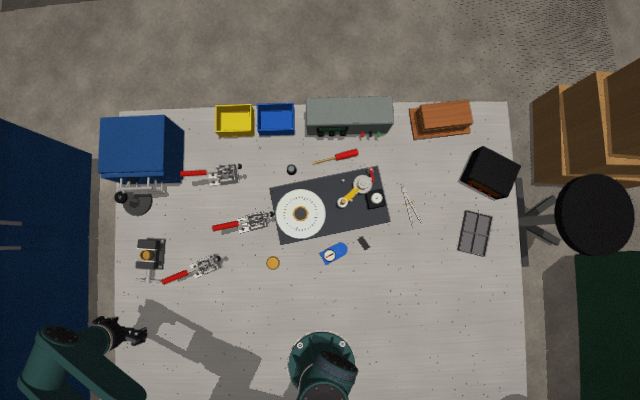

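Candidates for toggle clamp in the top view: A (245,222), beside the turntable; B (215,175); C (200,268). A has the greatest column (farthest right, smallest y) and is the one at the turntable's edge, so I choose A. I'll check it in a close crop.

```bash
python3 - <<'E'
from h import *
a=load('top0')['img'][150:255,205:405,::-1]; cv2.imwrite('pics/c1.png',cv2.resize(a,None,fx=4,fy=4,interpolation=cv2.INTER_CUBIC))
b=load('scene0')['img'][130:285,255:405,::-1]; cv2.imwrite('pics/c2.png',cv2.resize(b,None,fx=3.8,fy=3.8,interpolation=cv2.INTER_CUBIC))
E
```

```text
(no output)
```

View pics/c1.png

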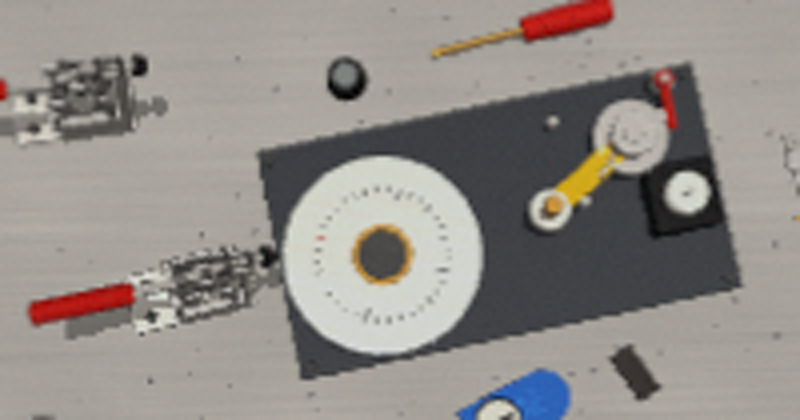

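View pics/c2.png

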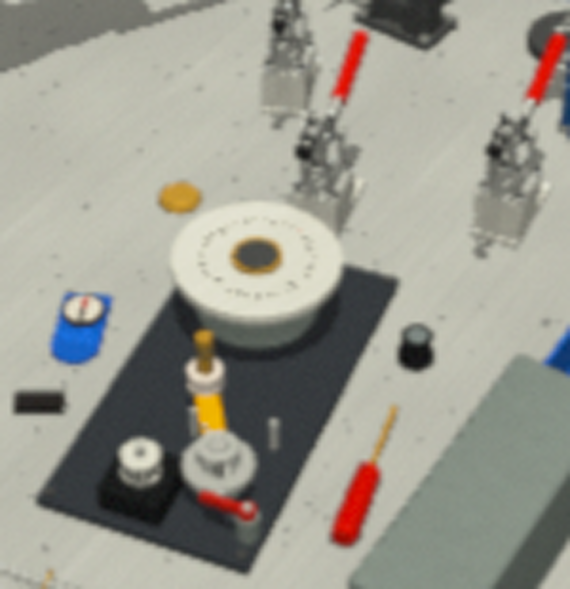

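The top crop confirms A: red grip (32–132, 295–312), its foot at (268,257) right at the disc (383,255). Post is at (553,205), pivot hub at (632,135), pulley at (688,192). In the scene crop the grip runs from (362,35) to (338,97).

```bash
cat > meas.py <<'E'
from h import *
def T(px,py): return [205+(px+.5)/4-.5,150+(py+.5)/4-.5]
def S(px,py): return [255+(px+.5)/3.8-.5,130+(py+.5)/3.8-.5]
t=load('top0'); s=load('scene0')
def redmask(c,box):
    m=np.zeros((400,640),np.uint8);im=c['img'].astype(int);x0,y0,x1,y1=box
    k=(im[...,0]>120)&(im[...,1]<70)&(im[...,2]<70); m[y0:y1,x0:x1]=k[y0:y1,x0:x1]; return m
def axis(m):
    p=np.argwhere(m)[:,::-1].astype(float);c=p.mean(0);u=np.linalg.svd(p-c,full_matrices=False)[2][0];q=(p-c)@u
    return c,c+u*q.min(),c+u*q.max(),len(p)
im=t['img']; m=((im.min(2)>185)).astype(np.uint8)
g=cv2.cvtColor(im,cv2.COLOR_RGB2HSV)
roi=np.zeros_like(m);cv2.circle(roi,(301,214),30,1,-1)
dark=np.argwhere((im.max(2)<0))
print('disc px sample',im[214,285],im[200,260])
C=onz(t,[T(383,255)],.078)[0]
P=onz(t,[T(688,192)],.078)[0]
print('disc',C,'pulley',P,'dist',np.linalg.norm(C-P))
post=onz(t,[T(553,205)],.110)[0]
print('post',post)
print('pivot',onz(t,[T(632,135)],.085)[0])
y=(C-P)/np.linalg.norm(C-P); y[2]=0; x=np.array([y[1],-y[0],0]); O=C-.11*y;O[2]=0
print('y',y,'O',O,'post in drive',(post-O)@x,(post-O)@y)
pl=onz(t,[T(260,150),T(690,63),T(742,288),T(300,380)],.012)
print('plate', [((p-O)@x,(p-O)@y) for p in pl])
for c,b in((t,(205,215,245,235)),(s,(340,130,356,160))):
    a=axis(redmask(c,b)); print(a)
ta=axis(redmask(t,(205,215,245,235)));sa=axis(redmask(s,(340,130,356,160)))
def tri(p,q):
    o1,d1=ray(t,[p]);o2,d2=ray(s,[q]);A=np.c_[d1[0],-d2[0]];k=np.linalg.lstsq(A,o2-o1,rcond=None)[0]
    a=o1+k[0]*d1[0];b=o2+k[1]*d2[0];return (a+b)/2,np.linalg.norm(a-b)
print('tri mid',tri(ta[0],sa[0]))
e=sorted([ta[1],ta[2]],key=lambda v:v[0]); f=sorted([sa[1],sa[2]],key=lambda v:v[1])
print('tri tip',tri(e[0],f[0]),'root',tri(e[1],f[1]))
print('red division',onz(t,[T(320,237)],.078)[0])
E
python3 meas.py
```

```text
disc px sample [209 211 199] [171 166 158]
disc [0.53068426 0.05662267 0.078     ] pulley [ 0.57717273 -0.20681778  0.078     ] dist 0.2675108405464305
post [ 0.56623994 -0.08772731  0.11      ]
pivot [ 0.62701454 -0.1596633   0.085     ]
y [-0.17378163  0.98478421  0.        ] O [ 0.54980024 -0.05170359  0.        ] post in drive 0.009929293275781643 -0.03833250811851322
plate [(np.float64(0.12047216780822861), np.float64(0.20203176264267328)), (np.float64(0.12007380209956789), np.float64(-0.19722783816939268)), (np.float64(-0.089912878026004), np.float64(-0.19828499562272783)), (np.float64(-0.0895944619755352), np.float64(0.20642311921936757))]
(array([224.79285714, 225.43571429]), array([237.36406113, 222.63287547]), array([212.2735637 , 228.22697927]), 140)
(array([346.88888889, 146.7962963 ]), array([349.4988756 , 138.83569975]), array([344.27692294, 154.76292964]), 54)
tri mid (array([0.49569101, 0.30080004, 0.14635439]), np.float64(0.00431605956137044))
tri tip (array([0.48669655, 0.33753148, 0.16020234]), np.float64(0.00291179904026641)) root (array([0.50508807, 0.26297399, 0.13399815]), np.float64(0.006419848070234072))
red division [0.54763885 0.11007678 0.078     ]
```

```bash
cat > geo.py <<'E'
from h import *
t=load('top0')
C=np.array([.5307,.0566,0])
# grip axis ends in the top view at the heights known for the open handle
tip=onz(t,[[212.3,228.2]],.165)[0]; root=onz(t,[[237.4,222.6]],.130)[0]; mid=onz(t,[[224.8,225.4]],.1477)[0]
o=mid-C; o[2]=0; o/=np.linalg.norm(o)
H=mid-o*.0825*np.sin(1.15); H[2]=.114
Z=np.array([0,0,1.])
def toolR(al):
    d=-np.sin(al)*o-np.cos(al)*Z; pin=np.cross(Z,o)
    cur=R.from_quat(sense()['orientation'][[1,2,3,0]]).as_matrix()
    z=pin if cur[:,2]@pin>0 else -pin
    return np.c_[d,np.cross(z,d),z]
def tcp(phi,al):
    u=np.sin(phi)*o+np.cos(phi)*Z; ta=-np.cos(phi)*o+np.sin(phi)*Z
    d=-np.sin(al)*o-np.cos(al)*Z; n=-np.cos(al)*o+np.sin(al)*Z
    if phi>al: return H+.125*u-.0095*ta+.02*d-.011*n
    return H+.105*u-.0095*ta-.011*n
def state():
    s=sense(); return s,np.array(s['tool_pos']),R.from_quat(s['orientation'][[1,2,3,0]]).as_matrix()
def go(target,Rt=None):
    s,p,M=state(); out=''
    if Rt is not None: out='rotdeg/4 %s '%np.round(np.degrees(R.from_matrix(M.T@Rt).as_rotvec())/4,2)
    print(out,'slide/2cm (cur tool axes)',np.round(M.T@(target-p)/.02,2),'pos',np.round(p,4),'F',np.round(s['ft_force'],1))
E
python3 - <<'E'
from geo import *
print('tip',tip,'root',root,'mid',mid,'o',o,'dir',(tip-root)/np.linalg.norm((tip-root)[:2]),np.linalg.norm((tip-root)[:2]),'H',H)
print(state()[2])
Rt=toolR(np.radians(30)); print(Rt)
st=tcp(1.15,np.radians(30)); n=Rt[:,1]; print(st)
for p in (1.15,.9,.6,.3,0): print(p,tcp(p,np.radians(30)))
go(st+.06*o+np.array([0,0,.08]),Rt)
E
```

```text
tip [0.4854538  0.33520858 0.165     ] root [0.5027973  0.26170939 0.13      ] mid [0.49402043 0.29910678 0.1477    ] o [-0.14955076  0.98875405  0.        ] dir [-0.22966136  0.9732706   0.4634673 ] 0.07551773395858642 H [0.50528205 0.22465061 0.114     ]
[[-7.43831550e-04 -9.41135805e-01  3.38027872e-01]
 [-1.49301818e-03  3.38028634e-01  9.41134641e-01]
 [-9.99998609e-01  1.95363880e-04 -1.65656923e-03]]
[[ 0.07477538 -0.12951476  0.98875405]
 [-0.49437702  0.85628612  0.14955076]
 [-0.8660254  -0.5        -0.        ]]
[0.48770948 0.34083159 0.13356916]
1.15 [0.48770948 0.34083159 0.13356916]
0.9 [0.48982637 0.32683581 0.16143913]
0.6 [0.49362498 0.3017213  0.18898234]
0.3 [0.49785961 0.27372406 0.20600289]
0 [0.50243666 0.24346292 0.2135    ]
rotdeg/4 [15.05  4.01 -6.75]  slide/2cm (cur tool axes) [  0.85 -15.77  -3.05] pos [0.2025 0.5641 0.2305] F [ 0.8 -1.  -0. ]
```

Emit:
{"fn": "jog_arm", "kwargs": {
  "plan": [
    {"delta_rot":[0,0,0],"slide":[0,-0.98,-0.19],"hand":255},
    {"delta_rot":[0,0,0],"slide":[0,-0.98,-0.19],"hand":255},
    {"delta_rot":[0,0,0],"slide":[0,-0.98,-0.19],"hand":255},
    {"delta_rot":[0,0,0],"slide":[0,-0.98,-0.19],"hand":255},
    {"delta_rot":[0,0,0],"slide":[0,-0.98,-0.19],"hand":255},
    {"delta_rot":[0,0,0],"slide":[0,-0.98,-0.19],"hand":255},
    {"delta_rot":[0,0,0],"slide":[0,-0.98,-0.19],"hand":255},
    {"delta_rot":[0,0,0],"slide":[0,-0.98,-0.19],"hand":255},
    {"delta_rot":[0,0,0],"slide":[0,-0.98,-0.19],"hand":255},
    {"delta_rot":[0,0,0],"slide":[0,-0.98,-0.19],"hand":255},
    {"delta_rot":[0,0,0],"slide":[0,-0.98,-0.19],"hand":255},
    {"delta_rot":[0,0,0],"slide":[0,-0.98,-0.19],"hand":255}
  ]
}}

```text
t: 1.3
tool_pos: [0.4091, 0.4415, 0.2308]
orientation: [0.578, -0.407, 0.579, 0.407]
ft_force: [0.7, 0.1, -0.1]
gripper_width: -0.0002
```

Emit:
{"fn": "jog_arm", "kwargs": {
  "plan": [
    {"delta_rot":[0,0,0],"slide":[0,-0.98,-0.19],"hand":255},
    {"delta_rot":[0,0,0],"slide":[0,-0.98,-0.19],"hand":255},
    {"delta_rot":[0,0,0],"slide":[0,-0.98,-0.19],"hand":255},
    {"delta_rot":[0,0,0],"slide":[0,-0.98,-0.19],"hand":255},
    {"delta_rot":[0.94,0.25,-0.42],"slide":[0,0,0],"hand":255},
    {"delta_rot":[0.94,0.25,-0.42],"slide":[0,0,0],"hand":255},
    {"delta_rot":[0.94,0.25,-0.42],"slide":[0,0,0],"hand":255},
    {"delta_rot":[0.94,0.25,-0.42],"slide":[0,0,0],"hand":255},
    {"delta_rot":[0.94,0.25,-0.42],"slide":[0,0,0],"hand":255},
    {"delta_rot":[0.94,0.25,-0.42],"slide":[0,0,0],"hand":255},
    {"delta_rot":[0.94,0.25,-0.42],"slide":[0,0,0],"hand":255},
    {"delta_rot":[0.94,0.25,-0.42],"slide":[0,0,0],"hand":255}
  ]
}}

```text
t: 2.5
tool_pos: [0.4774, 0.4012, 0.231]
orientation: [0.666, -0.334, 0.652, 0.143]
ft_force: [-0.6, -0.1, -0.2]
gripper_width: -0.0
```

Emit:
{"fn": "jog_arm", "kwargs": {
  "plan": [
    {"delta_rot":[0.94,0.25,-0.42],"slide":[0,0,0],"hand":255},
    {"delta_rot":[0.94,0.25,-0.42],"slide":[0,0,0],"hand":255},
    {"delta_rot":[0.94,0.25,-0.42],"slide":[0,0,0],"hand":255},
    {"delta_rot":[0.94,0.25,-0.42],"slide":[0,0,0],"hand":255},
    {"delta_rot":[0.94,0.25,-0.42],"slide":[0,0,0],"hand":255},
    {"delta_rot":[0.94,0.25,-0.42],"slide":[0,0,0],"hand":255},
    {"delta_rot":[0.94,0.25,-0.42],"slide":[0,0,0],"hand":255},
    {"delta_rot":[0.94,0.25,-0.42],"slide":[0,0,0],"hand":255},
    {"delta_rot":[0,0,0],"slide":[0,0,0],"hand":255}
  ]
}}

```text
t: 3.4
tool_pos: [0.4775, 0.4017, 0.23]
orientation: [0.695, -0.233, 0.668, -0.13]
ft_force: [1.4, 0.1, -0.9]
gripper_width: 0.0
```

```bash
python3 - <<'E'
from geo import *
print(onz(t,[[205+268/4,150+257/4]],.17))
Rt=toolR(np.radians(30)); st=tcp(1.15,np.radians(30)); print(sense()['joints'],sense()['t'])
go(st-.02*Rt[:,1]*np.sign((Rt[:,1])[2]),Rt)
c=snap('scene','s1'); b=c['img'][70:230,265:425,::-1]; cv2.imwrite('pics/s1c.png',cv2.resize(b,None,fx=3.7,fy=3.7,interpolation=cv2.INTER_CUBIC))
E
```

```text
[[0.52435267 0.14296995 0.17      ]]
[ 0.82194198  0.59815573  1.22874358 -0.40154163  1.65185365  0.7072372 ] 3.4
rotdeg/4 [ 0.01 -0.01 -0.03]  slide/2cm (cur tool axes) [5.72 0.73 0.05] pos [0.4775 0.4017 0.23  ] F [ 1.4  0.1 -0.9]
```

View pics/s1c.png

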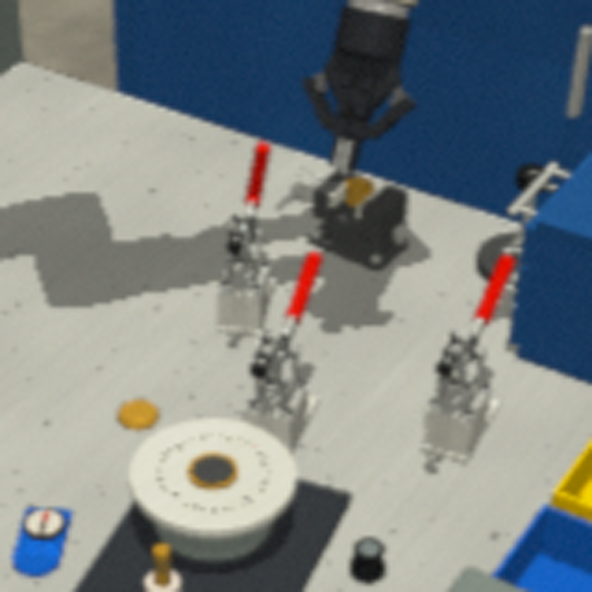

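Tool is tilted behind and above grip A (crop 305,285), fingertips at (345,165), with B and C clear. Going down behind the grip tip.

Emit:
{"fn": "jog_arm", "kwargs": {
  "plan": [
    {"delta_rot":[0,0,0],"slide":[0,0.73,0],"hand":255},
    {"delta_rot":[0,0,0],"slide":[0.95,0,0],"hand":255},
    {"delta_rot":[0,0,0],"slide":[0.95,0,0],"hand":255},
    {"delta_rot":[0,0,0],"slide":[0.95,0,0],"hand":255},
    {"delta_rot":[0,0,0],"slide":[0.95,0,0],"hand":255},
    {"delta_rot":[0,0,0],"slide":[0.95,0,0],"hand":255},
    {"delta_rot":[0,0,0],"slide":[0.95,0,0],"hand":255},
    {"delta_rot":[0,0,0],"slide":[0,0,0],"hand":255}
  ]
}}

```text
t: 4.25
tool_pos: [0.4826, 0.3563, 0.1229]
orientation: [0.693, -0.234, 0.669, -0.13]
ft_force: [-0.9, 0.6, -1.5]
gripper_width: 0.0001
```

```bash
python3 - <<'E'
from geo import *
a=np.radians(30);M=toolR(a); prev=None
s,p,Mc=state(); print(p,s['ft_force'])
prev=p
for ph in np.r_[np.arange(1.15,-.01,-.115)]:
    q=tcp(ph,a); print(round(ph,2),np.round(Mc.T@(q-prev)/.02,2)); prev=q
E
```

```text
[0.48258629 0.35630439 0.12293356] [-0.93137335  0.63334245 -1.52486097]
1.15 [-0.06 -0.96  0.13]
1.03 [-0.43 -0.58 -0.  ]
0.92 [-0.36 -0.62 -0.  ]
0.8 [-0.29 -0.66 -0.  ]
0.69 [-0.21 -0.69 -0.  ]
0.57 [-0.13 -0.71 -0.  ]
0.46 [-0.05 -0.66 -0.  ]
0.34 [ 0.02 -0.61 -0.  ]
0.23 [ 0.09 -0.6  -0.  ]
0.12 [ 0.16 -0.59 -0.  ]
0.0 [ 0.22 -0.56 -0.  ]
```

Emit:
{"fn": "jog_arm", "kwargs": {
  "plan": [
    {"delta_rot":[0,0,0],"slide":[0,-0.5,0],"hand":255},
    {"delta_rot":[0,0,0],"slide":[0,-0.45,0.1],"hand":255},
    {"delta_rot":[0,0,0],"slide":[-0.22,-0.29,0],"hand":255},
    {"delta_rot":[0,0,0],"slide":[-0.22,-0.29,0],"hand":255},
    {"delta_rot":[0,0,0],"slide":[-0.18,-0.31,0],"hand":255},
    {"delta_rot":[0,0,0],"slide":[-0.18,-0.31,0],"hand":255},
    {"delta_rot":[0,0,0],"slide":[0,0,0],"hand":255}
  ]
}}

```text
t: 4.95
tool_pos: [0.491, 0.329, 0.1619]
orientation: [0.696, -0.232, 0.667, -0.13]
ft_force: [-0.0, 0.2, -0.5]
gripper_width: -0.0001
```

```bash
python3 - <<'E'
from geo import *
print(tcp(.92,np.radians(30)))
c=snap('scene','s2'); b=c['img'][80:220,275:415,::-1]; cv2.imwrite('pics/s2c.png',cv2.resize(b,None,fx=4,fy=4,interpolation=cv2.INTER_CUBIC))
E
```

```text
[0.48961934 0.32820458 0.1593488 ]
```

View pics/s2c.png

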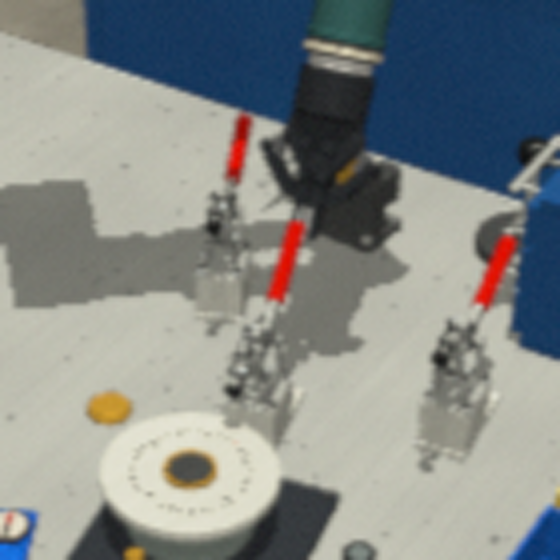

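The grip (crop 300,225 to 275,297) has risen compared with B and C, so the fingers are carrying it. Continuing the arc.

Emit:
{"fn": "jog_arm", "kwargs": {
  "plan": [
    {"delta_rot":[0,0,0],"slide":[-0.15,-0.33,0],"hand":255},
    {"delta_rot":[0,0,0],"slide":[-0.14,-0.33,0],"hand":255},
    {"delta_rot":[0,0,0],"slide":[-0.1,-0.35,0],"hand":255},
    {"delta_rot":[0,0,0],"slide":[-0.1,-0.35,0],"hand":255},
    {"delta_rot":[0,0,0],"slide":[-0.07,-0.36,0],"hand":255},
    {"delta_rot":[0,0,0],"slide":[-0.06,-0.36,0],"hand":255},
    {"delta_rot":[0,0,0],"slide":[-0.02,-0.33,0],"hand":255},
    {"delta_rot":[0,0,0],"slide":[-0.02,-0.33,0],"hand":255},
    {"delta_rot":[0,0,0],"slide":[0.01,-0.31,0],"hand":255},
    {"delta_rot":[0,0,0],"slide":[0.01,-0.31,0],"hand":255}
  ]
}}

```text
t: 6.0
tool_pos: [0.4983, 0.2774, 0.2051]
orientation: [0.695, -0.233, 0.668, -0.13]
ft_force: [1.9, 3.0, -1.4]
gripper_width: -0.0001
```

Emit:
{"fn": "jog_arm", "kwargs": {
  "plan": [
    {"delta_rot":[0,0,0],"slide":[0.05,-0.3,0],"hand":255},
    {"delta_rot":[0,0,0],"slide":[0.05,-0.3,0],"hand":255},
    {"delta_rot":[0,0,0],"slide":[0.08,-0.3,0],"hand":255}
  ]
}}

```text
t: 6.3
tool_pos: [0.5017, 0.2618, 0.211]
orientation: [0.696, -0.232, 0.667, -0.129]
ft_force: [2.4, 7.7, 1.2]
gripper_width: -0.0001
```

Emit:
{"fn": "jog_arm", "kwargs": {
  "plan": [
    {"delta_rot":[0,0,0],"slide":[0.08,-0.3,0],"hand":255}
  ]
}}

```text
t: 6.4
tool_pos: [0.5028, 0.2556, 0.2127]
orientation: [0.696, -0.232, 0.667, -0.129]
ft_force: [2.2, 4.5, 0.3]
gripper_width: 0.0
```

Emit:
{"fn": "jog_arm", "kwargs": {
  "plan": [
    {"delta_rot":[0,0,0],"slide":[0.08,-0.2,0],"hand":255}
  ]
}}

```text
t: 6.5
tool_pos: [0.5027, 0.2502, 0.2134]
orientation: [0.695, -0.233, 0.667, -0.13]
ft_force: [0.9, 0.6, 0.4]
gripper_width: 0.0
```

Emit:
{"fn": "jog_arm", "kwargs": {
  "plan": [
    {"delta_rot":[0,0,0],"slide":[0.05,-0.15,0],"hand":255},
    {"delta_rot":[0,0,0],"slide":[0,0,0],"hand":255}
  ]
}}

```text
t: 6.7
tool_pos: [0.5021, 0.2461, 0.2135]
orientation: [0.694, -0.233, 0.668, -0.131]
ft_force: [0.1, 0.6, -0.4]
gripper_width: 0.0001
```

Emit:
{"fn": "jog_arm", "kwargs": {
  "plan": [
    {"delta_rot":[0,0,0],"slide":[0.05,-0.1,0],"hand":255},
    {"delta_rot":[0,0,0],"slide":[0,0,0],"hand":255}
  ]
}}

```text
t: 6.9
tool_pos: [0.5028, 0.2447, 0.2135]
orientation: [0.695, -0.233, 0.668, -0.13]
ft_force: [-0.5, -0.1, -0.3]
gripper_width: -0.0001
```

Emit:
{"fn": "jog_arm", "kwargs": {
  "plan": [
    {"delta_rot":[0,0,0],"slide":[0.03,-0.12,0],"hand":255},
    {"delta_rot":[0,0,0],"slide":[0,0,0],"hand":255}
  ]
}}

```text
t: 7.1
tool_pos: [0.5035, 0.2426, 0.2144]
orientation: [0.695, -0.233, 0.668, -0.13]
ft_force: [-0.1, 0.7, 0.7]
gripper_width: 0.0001
```

Emit:
{"fn": "jog_arm", "kwargs": {
  "plan": [
    {"delta_rot":[0,0,0],"slide":[0.03,-0.12,0],"hand":255},
    {"delta_rot":[0,0,0],"slide":[0,0,0],"hand":255}
  ]
}}

```text
t: 7.3
tool_pos: [0.5037, 0.2413, 0.2147]
orientation: [0.695, -0.232, 0.668, -0.129]
ft_force: [-1.7, 3.5, -1.4]
gripper_width: -0.0
```

Emit:
{"fn": "jog_arm", "kwargs": {
  "plan": [
    {"delta_rot":[0,0,0],"slide":[0.03,-0.12,0],"hand":255},
    {"delta_rot":[0,0,0],"slide":[0,0,0],"hand":255}
  ]
}}

```text
t: 7.5
tool_pos: [0.5039, 0.2408, 0.2148]
orientation: [0.696, -0.231, 0.668, -0.128]
ft_force: [-2.7, 10.0, -3.5]
gripper_width: 0.0
```

```bash
python3 - <<'E'
from geo import *
c=snap('scene','s3'); b=c['img'][80:220,275:415,::-1]; b=cv2.resize(b,None,fx=2.8,fy=2.8,interpolation=cv2.INTER_CUBIC)
d=snap('top','t3')['img'][150:255,205:305,::-1]; d=cv2.resize(d,None,fx=3.733,fy=3.733,interpolation=cv2.INTER_CUBIC)
cv2.imwrite('pics/s3c.png',np.hstack([b[:392],d[:392]]))
print(b.shape,d.shape)
E
```

```text
(392, 392, 3) (392, 373, 3)
```

View pics/s3c.png

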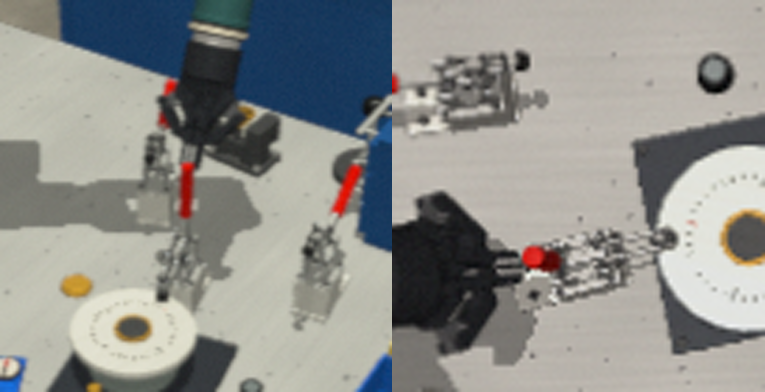

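The foot is now on the disc rim (right half, 662,238) with the red division at (692,223) unmoved, and the grip stands upright (185,190). One more firm press, then retreat.

Emit:
{"fn": "jog_arm", "kwargs": {
  "plan": [
    {"delta_rot":[0,0,0],"slide":[0.03,-0.12,0],"hand":255},
    {"delta_rot":[0,0,0],"slide":[0,0,0],"hand":255}
  ]
}}

```text
t: 7.8
tool_pos: [0.5039, 0.2405, 0.2149]
orientation: [0.696, -0.23, 0.668, -0.126]
ft_force: [-4.3, 17.3, -4.4]
gripper_width: 0.0002
```

Emit:
{"fn": "jog_arm", "kwargs": {
  "plan": [
    {"delta_rot":[0,0,0],"slide":[0,0.5,0],"hand":255},
    {"delta_rot":[0,0,0],"slide":[0,1,0],"hand":255},
    {"delta_rot":[0,0,0],"slide":[-0.5,0.5,0],"hand":255},
    {"delta_rot":[0,0,0],"slide":[-1,0,0],"hand":255},
    {"delta_rot":[0,0,0],"slide":[-1,0,0],"hand":255},
    {"delta_rot":[0,0,0],"slide":[-1,0,0],"hand":255},
    {"delta_rot":[0,0,0],"slide":[-1,0,0],"hand":255},
    {"delta_rot":[0,0,0],"slide":[-1,0,0],"hand":255},
    {"delta_rot":[0,0,0],"slide":[-1,0,0],"hand":255},
    {"delta_rot":[0,0,0],"slide":[0,0,0],"hand":255}
  ]
}}

```text
t: 8.8
tool_pos: [0.4904, 0.3363, 0.3116]
orientation: [0.697, -0.232, 0.666, -0.129]
ft_force: [0.7, -0.6, 0.4]
gripper_width: -0.0004
```

```bash
cat > ten.py <<'E'
from geo import *
S2=load('scene0'); O=np.array([.5498,-.0517,0]); Y=np.array([-.1738,.9848,0]); X=np.array([.9848,.1738,0])
def gold(c,box):
    x0,y0,x1,y1=box; im=cv2.cvtColor(c['img'],cv2.COLOR_RGB2HSV)[y0:y1,x0:x1]
    k=(im[...,0]>8)&(im[...,0]<19)&(im[...,1]>120); p=np.argwhere(k)[:,::-1]+[x0,y0]; return p
def Rdown(ang):
    z=np.cos(ang)*X+np.sin(ang)*Y; x=-Z; return np.c_[x,np.cross(z,x),z]
E
python3 - <<'E'
from ten import *
p=gold(t,(335,195,352,208)); print('top gold',len(p),p.mean(0)); 
P=onz(t,[p.mean(0)],.11)[0]; print('post top',P,(P-O)@X,(P-O)@Y)
q=gold(S2,(302,214,314,230)); print('scene gold',len(q),q.mean(0),q.min(0),q.max(0)); print('proj',proj(S2,[np.r_[P[:2],.11],np.r_[P[:2],.088],np.r_[P[:2],.066]]))
Q=onz(S2,[q.mean(0)],.088)[0]; print('from scene',Q)
print('pivot cand',[onz(t,[[205+632/4-.4,150+135/4-.4]],z)[0] for z in(.06,.09)])
Rt=Rdown(np.radians(10)); go(np.r_[P[:2],.30],Rt); print('after rot slide',np.round(Rt.T@(np.r_[P[:2],.30]-sense()['tool_pos'])/.02,2))
E
```

```text
top gold 6 [342.         201.66666667]
post top [ 0.56366661 -0.08470208  0.11      ] 0.007920079626967273 -0.03491046437000477<stdin>:4: RuntimeWarning: Mean of empty slice.
  ret = um.true_divide(
Traceback (most recent call last):
ValueError: zero-size array to reduction operation minimum which has no identity
```

```bash
python3 - <<'E'
from ten import *
S=lambda px,py:[255+(px+.5)/3.8-.5,130+(py+.5)/3.8-.5]
print('scene post top',onz(S2,[S(205,337)],.11),'mid',onz(S2,[S(205,349)],.088))
print('pivot cand',[onz(t,[[205+632/4-.4,150+135/4-.4]],z)[0] for z in(.06,.09)])
P=np.array([.565,-.087,.30])
Rt=Rdown(np.radians(10)); go(P,Rt); print('after rot slide',np.round(Rt.T@(P-sense()['tool_pos'])/.02,2))
print(t['img'][196:206,336:349].tolist()) if 0 else None
E
```

```text
scene post top [[ 0.57413211 -0.08988344  0.11      ]] mid [[ 0.5700743  -0.08470899  0.088     ]]
pivot cand [array([ 0.63065874, -0.16278223,  0.06      ]), array([ 0.62639253, -0.15894064,  0.09      ])]
rotdeg/4 [-2.78 -0.67  7.41]  slide/2cm (cur tool axes) [ 11.15 -18.37   0.48] pos [0.4904 0.3363 0.3116] F [ 0.7 -0.6  0.4]
after rot slide [  0.58 -21.17  -3.74]
```

Emit:
{"fn": "jog_arm", "kwargs": {
  "plan": [
    {"delta_rot":[-0.35,-0.08,0.93],"slide":[0,0,0],"hand":255},
    {"delta_rot":[-0.35,-0.08,0.93],"slide":[0,0,0],"hand":255},
    {"delta_rot":[-0.35,-0.08,0.93],"slide":[0,0,0],"hand":255},
    {"delta_rot":[-0.35,-0.08,0.93],"slide":[0,0,0],"hand":255},
    {"delta_rot":[-0.35,-0.08,0.93],"slide":[0,0,0],"hand":255},
    {"delta_rot":[-0.35,-0.08,0.93],"slide":[0,0,0],"hand":255},
    {"delta_rot":[-0.35,-0.08,0.93],"slide":[0,0,0],"hand":255},
    {"delta_rot":[-0.35,-0.08,0.93],"slide":[0,0,0],"hand":255},
    {"delta_rot":[0,0,0],"slide":[0,-0.96,-0.17],"hand":255},
    {"delta_rot":[0,0,0],"slide":[0,-0.96,-0.17],"hand":255},
    {"delta_rot":[0,0,0],"slide":[0,-0.96,-0.17],"hand":255},
    {"delta_rot":[0,0,0],"slide":[0,-0.96,-0.17],"hand":255}
  ]
}}

```text
t: 10.0
tool_pos: [0.5026, 0.256, 0.3082]
orientation: [0.693, -0.123, 0.699, 0.122]
ft_force: [0.6, -0.3, -0.3]
gripper_width: -0.0
```

Emit:
{"fn": "jog_arm", "kwargs": {
  "plan": [
    {"delta_rot":[0,0,0],"slide":[0,-0.96,-0.17],"hand":255},
    {"delta_rot":[0,0,0],"slide":[0,-0.96,-0.17],"hand":255},
    {"delta_rot":[0,0,0],"slide":[0,-0.96,-0.17],"hand":255},
    {"delta_rot":[0,0,0],"slide":[0,-0.96,-0.17],"hand":255},
    {"delta_rot":[0,0,0],"slide":[0,-0.96,-0.17],"hand":255},
    {"delta_rot":[0,0,0],"slide":[0,-0.96,-0.17],"hand":255},
    {"delta_rot":[0,0,0],"slide":[0,-0.96,-0.17],"hand":255},
    {"delta_rot":[0,0,0],"slide":[0,-0.96,-0.17],"hand":255},
    {"delta_rot":[0,0,0],"slide":[0,-0.96,-0.17],"hand":255},
    {"delta_rot":[0,0,0],"slide":[0,-0.96,-0.17],"hand":255}
  ]
}}

```text
t: 11.0
tool_pos: [0.5361, 0.0642, 0.3082]
orientation: [0.693, -0.123, 0.7, 0.123]
ft_force: [0.3, -1.0, 0.1]
gripper_width: -0.0002
```

Emit:
{"fn": "jog_arm", "kwargs": {
  "plan": [
    {"delta_rot":[0,0,0],"slide":[0,-0.96,-0.17],"hand":120},
    {"delta_rot":[0,0,0],"slide":[0,-0.96,-0.17],"hand":120},
    {"delta_rot":[0,0,0],"slide":[0,-0.96,-0.17],"hand":120},
    {"delta_rot":[0,0,0],"slide":[0,-0.96,-0.17],"hand":120},
    {"delta_rot":[0,0,0],"slide":[0,-0.96,-0.17],"hand":120},
    {"delta_rot":[0,0,0],"slide":[0.8,0,0],"hand":120},
    {"delta_rot":[0,0,0],"slide":[1,0,0],"hand":120},
    {"delta_rot":[0,0,0],"slide":[1,0,0],"hand":120},
    {"delta_rot":[0,0,0],"slide":[1,0,0],"hand":120},
    {"delta_rot":[0,0,0],"slide":[1,0,0],"hand":120},
    {"delta_rot":[0,0,0],"slide":[0,0,0],"hand":120}
  ]
}}

```text
t: 12.1
tool_pos: [0.55, -0.0306, 0.2098]
orientation: [0.691, -0.122, 0.701, 0.123]
ft_force: [-0.8, -0.2, 0.3]
gripper_width: 0.0451
```

```bash
python3 - <<'E'
from ten import *
go(np.array([.568,-.087,.14]),Rdown(np.radians(10)))
c=snap('scene','s4'); b=c['img'][150:290,255:395,::-1]; b=cv2.resize(b,None,fx=2.8,fy=2.8,interpolation=cv2.INTER_CUBIC)
d=snap('top','t4')['img'][150:250,265:395,::-1]; d=cv2.resize(d,(510,392),interpolation=cv2.INTER_CUBIC)
cv2.imwrite('pics/s4c.png',np.hstack([b,d[:,:400]]))
E
```

```text
rotdeg/4 [-0.01 -0.19 -0.07]  slide/2cm (cur tool axes) [ 3.48 -2.97 -0.07] pos [ 0.55   -0.0306  0.2098] F [-0.8 -0.2  0.3]
```

View pics/s4c.png

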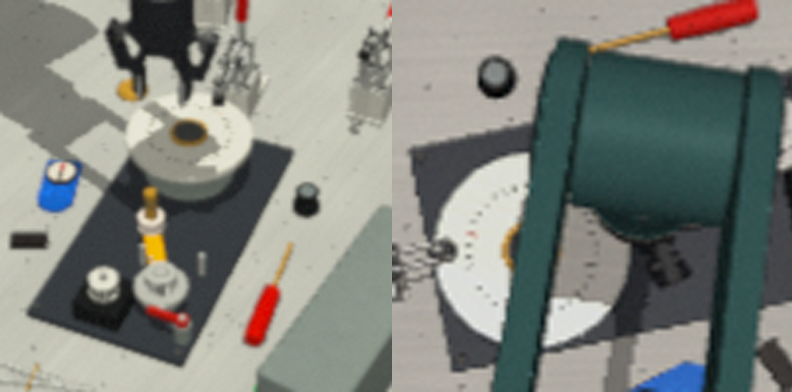

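Scene view: post at (151,190–205) is unobstructed; clamp still locked with foot at (447,250) in the top half. Moving over the post and down.

Emit:
{"fn": "jog_arm", "kwargs": {
  "plan": [
    {"delta_rot":[0,0,0],"slide":[0,-0.99,-0.02],"hand":120},
    {"delta_rot":[0,0,0],"slide":[0,-0.99,-0.02],"hand":120},
    {"delta_rot":[0,0,0],"slide":[0,-0.99,-0.02],"hand":120},
    {"delta_rot":[0,0,0],"slide":[1,0,0],"hand":120},
    {"delta_rot":[0,0,0],"slide":[1,0,0],"hand":120},
    {"delta_rot":[0,0,0],"slide":[1,0,0],"hand":120},
    {"delta_rot":[0,0,0],"slide":[1,0,0],"hand":120},
    {"delta_rot":[0,0,0],"slide":[0,0,0],"hand":120}
  ]
}}

```text
t: 13.0
tool_pos: [0.5702, -0.088, 0.1311]
orientation: [0.693, -0.122, 0.7, 0.123]
ft_force: [0.0, 0.2, 0.8]
gripper_width: 0.0451
```

```bash
python3 - <<'E'
from ten import *
go(np.array([.569,-.0875,.077]),Rdown(np.radians(10)))
c=snap('scene','s5'); b=c['img'][190:260,270:350,::-1]; b=cv2.resize(b,None,fx=7,fy=7,interpolation=cv2.INTER_CUBIC)
cv2.imwrite('pics/s5c.png',b); print(proj(c,[sense()['tool_pos']]))
E
```

```text
rotdeg/4 [-0.02 -0.15 -0.05]  slide/2cm (cur tool axes) [ 2.71  0.03 -0.02] pos [ 0.5702 -0.088   0.1311] F [0.  0.2 0.8]
[[308.01056202 212.99837492]]
```

View pics/s5c.png

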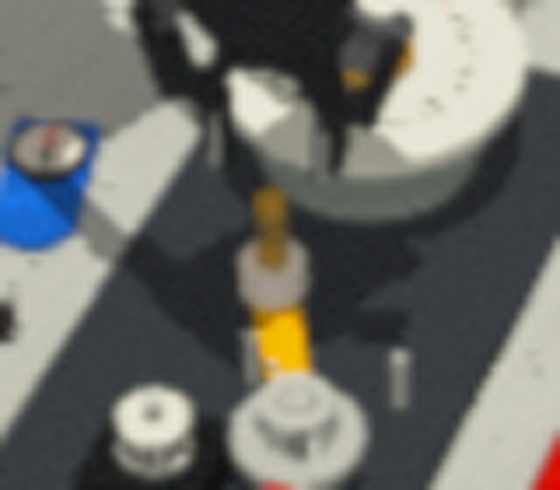

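Fingertips at crop (215,150) and (335,160) straddle the post top (270,200). Descending and closing.

Emit:
{"fn": "jog_arm", "kwargs": {
  "plan": [
    {"delta_rot":[0,0,0],"slide":[0.7,0,0],"hand":120},
    {"delta_rot":[0,0,0],"slide":[0.7,0,0],"hand":120},
    {"delta_rot":[0,0,0],"slide":[0.7,0,0],"hand":120},
    {"delta_rot":[0,0,0],"slide":[0.5,0,0],"hand":120},
    {"delta_rot":[0,0,0],"slide":[0,0,0],"hand":120}
  ]
}}

```text
t: 13.55
tool_pos: [0.5706, -0.0874, 0.0803]
orientation: [0.693, -0.122, 0.699, 0.123]
ft_force: [-1.4, -0.4, -0.4]
gripper_width: 0.0451
```

Emit:
{"fn": "jog_arm", "kwargs": {
  "plan": [
    {"delta_rot":[0,0,0],"slide":[0,0,0],"hand":150},
    {"delta_rot":[0,0,0],"slide":[0,0,0],"hand":180},
    {"delta_rot":[0,0,0],"slide":[0,0,0],"hand":210},
    {"delta_rot":[0,0,0],"slide":[0,0,0],"hand":255},
    {"delta_rot":[0,0,0],"slide":[0,0,0],"hand":255},
    {"delta_rot":[0,0,0],"slide":[0,0,0],"hand":255}
  ]
}}

```text
t: 14.15
tool_pos: [0.5706, -0.0873, 0.0819]
orientation: [0.694, -0.123, 0.699, 0.123]
ft_force: [-3.2, 0.9, 5.4]
gripper_width: 0.0139
```

```bash
python3 - <<'E'
from ten import *
s,p,M=state(); piv=np.array([.628,-.160]); print(p,s['ft_force'],s['gripper_width'],(p-O)@X,(p-O)@Y,np.linalg.norm(p[:2]-piv),s['moment'])
print('piv drive',(np.r_[piv,0]-O)@X,(np.r_[piv,0]-O)@Y)
v=p[:2]-piv; v*=.0986/np.linalg.norm(v); pc=p[:2]-v
prev=p[:2]
for a in np.arange(0,.73,.06):
    c,sn=np.cos(-a),np.sin(-a); q=pc+np.array([c*v[0]-sn*v[1],sn*v[0]+c*v[1]]); print(round(a,2),np.round(q,4),np.round(M.T@np.r_[q-prev,0]/.02,2)); prev=q
E
```

```text
[ 0.57057981 -0.08731165  0.08186673] [-3.2128434   0.93248945  5.39562193] 0.0139107948538257 0.01427464824624331 -0.038681886711281165 0.09263192930352403 [-0.00445756  0.60309757 -0.00254061]
piv drive 0.058188820000000044 -0.12024500000000002
0.0 [ 0.5706 -0.0873] [ 0. -0. -0.]
0.06 [ 0.5753 -0.0838] [-0.    0.08  0.28]
0.12 [ 0.5803 -0.0806] [-0.    0.07  0.29]
0.18 [ 0.5854 -0.0776] [-0.    0.05  0.29]
0.24 [ 0.5907 -0.075 ] [-0.    0.03  0.29]
0.3 [ 0.5962 -0.0727] [-0.    0.01  0.3 ]
0.36 [ 0.6018 -0.0707] [-0.  -0.   0.3]
0.42 [ 0.6074 -0.0691] [-0.   -0.02  0.3 ]
0.48 [ 0.6132 -0.0678] [-0.   -0.04  0.29]
0.54 [ 0.6191 -0.0669] [-0.   -0.06  0.29]
0.6 [ 0.6249 -0.0663] [-0.   -0.07  0.29]
0.66 [ 0.6309 -0.0661] [-0.   -0.09  0.28]
0.72 [ 0.6368 -0.0662] [-0.   -0.11  0.28]
```

```bash
python3 - <<'E'
from ten import *
c=snap('scene','s6'); b=c['img'][180:260,270:350,::-1]; b=cv2.resize(b,None,fx=7,fy=7,interpolation=cv2.INTER_CUBIC)
cv2.imwrite('pics/s6c.png',b); print((proj(c,[[.5706,-.0873,z] for z in(.066,.082,.11)])-[270,180])*7)
E
```

```text
[[269.02055341 324.58176015]
 [268.31256465 302.24651327]
 [267.05047073 262.45206323]]
```

View pics/s6c.png

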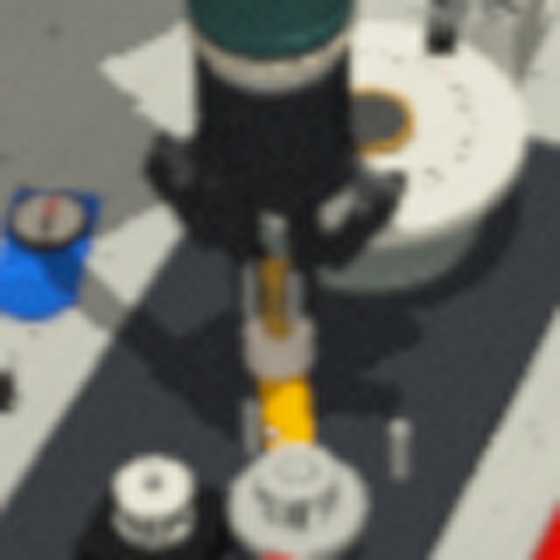

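```bash
python3 - <<'E'
from ten import *
c=load('s6')
for p in((280,330),(280,336),(278,326)): print(onz(c,[[270+p[0]/7,180+p[1]/7]],.066)[0])
im=c['img']; print((im[222:232,303:318].astype(int)).sum(2)//3)
E
```

```text
[ 0.57741487 -0.08749465  0.066     ]
[ 0.57976033 -0.09100619  0.066     ]
[ 0.57499244 -0.08569008  0.066     ]
[[ 51  66  97  80  59  72  79  76  96  92  57  32  36  40  42]
 [ 50  70  98  83  65  70  79  77  99  91  55  31  38  38  40]
 [ 47  60  97  87  68  73  78  80 102  96  61  42  37  40  41]
 [ 40  54  97 109  93  84  86  84 106 111  96  67  42  37  39]
 [ 40  63 114 136 115  90  87  89 106 128 133  97  49  39  39]
 [ 42  74 124 143 127 104  95  94 115 136 141 104  55  38  37]
 [ 41  63 113 144 141 132 120 119 133 143 134  94  49  37  39]
 [ 39  62 111 139 145 144 142 142 144 142 129  96  54  40  37]
 [ 38  63 110 136 145 149 149 150 148 142 130  98  57  42  39]
 [ 39  52 104 132 144 149 153 151 148 141 129  93  49  39  39]]
```

The post (275,265–330) sits between the pads but seems a few mm toward the camera and shallow (opening 13.9 mm against 16). I'll regrip 4 mm further over and 6 mm lower.

Emit:
{"fn": "jog_arm", "kwargs": {
  "plan": [
    {"delta_rot":[0,0,0],"slide":[0,0,0],"hand":150},
    {"delta_rot":[0,0,0],"slide":[0,0,0],"hand":150},
    {"delta_rot":[0,0,0],"slide":[0.15,-0.2,0],"hand":150},
    {"delta_rot":[0,0,0],"slide":[0.15,0,0],"hand":150},
    {"delta_rot":[0,0,0],"slide":[0,0,0],"hand":150}
  ]
}}

```text
t: 14.7
tool_pos: [0.5725, -0.0912, 0.0746]
orientation: [0.694, -0.122, 0.699, 0.123]
ft_force: [0.3, 0.0, -1.1]
gripper_width: 0.0351
```

Emit:
{"fn": "jog_arm", "kwargs": {
  "plan": [
    {"delta_rot":[0,0,0],"slide":[0,0,0],"hand":180},
    {"delta_rot":[0,0,0],"slide":[0,0,0],"hand":200},
    {"delta_rot":[0,0,0],"slide":[0,0,0],"hand":220},
    {"delta_rot":[0,0,0],"slide":[0,0,0],"hand":255},
    {"delta_rot":[0,0,0],"slide":[0,0,0],"hand":255}
  ]
}}

```text
t: 15.2
tool_pos: [0.5715, -0.0909, 0.0751]
orientation: [0.693, -0.122, 0.699, 0.123]
ft_force: [-5.7, 0.8, 4.4]
gripper_width: 0.0146
```

Emit:
{"fn": "jog_arm", "kwargs": {
  "plan": [
    {"delta_rot":[0.86,0,0],"slide":[0,0.08,0.285],"hand":255},
    {"delta_rot":[0.86,0,0],"slide":[0,0.08,0.285],"hand":255},
    {"delta_rot":[0.86,0,0],"slide":[0,0.08,0.285],"hand":255}
  ]
}}

```text
t: 15.5
tool_pos: [0.5858, -0.0809, 0.0751]
orientation: [0.701, -0.058, 0.708, 0.059]
ft_force: [-8.4, 1.3, 7.1]
gripper_width: 0.0142
```

Emit:
{"fn": "jog_arm", "kwargs": {
  "plan": [
    {"delta_rot":[0.86,0,0],"slide":[0,0.08,0.285],"hand":255},
    {"delta_rot":[0.86,0,0],"slide":[0,0.08,0.285],"hand":255},
    {"delta_rot":[0.86,0,0],"slide":[0,0.08,0.285],"hand":255}
  ]
}}

```text
t: 15.8
tool_pos: [0.6017, -0.0738, 0.075]
orientation: [0.703, 0.005, 0.711, -0.005]
ft_force: [-9.7, 2.6, 9.1]
gripper_width: 0.0146
```

Emit:
{"fn": "jog_arm", "kwargs": {
  "plan": [
    {"delta_rot":[0.86,0,0],"slide":[0,0.08,0.285],"hand":255},
    {"delta_rot":[0.86,0,0],"slide":[0,0.08,0.285],"hand":255},
    {"delta_rot":[0.86,0,0],"slide":[0,0.08,0.285],"hand":255},
    {"delta_rot":[0.86,0,0],"slide":[0,0.08,0.285],"hand":255}
  ]
}}

```text
t: 16.2
tool_pos: [0.6243, -0.0691, 0.075]
orientation: [0.697, 0.09, 0.706, -0.09]
ft_force: [-11.8, 5.5, 12.0]
gripper_width: 0.0145
```

```bash
python3 - <<'E'
from scipy.optimize import least_squares
import numpy as np
from ten import *
s,p,M=state();print(p,s['ft_force'],s['moment'],s['joints'])
pts=np.array([[.5715,-.0909],[.5858,-.0809],[.6017,-.0738],p[:2]])
f=least_squares(lambda c:np.linalg.norm(pts-c,axis=1)-.0986,[.63,-.16]); c=f.x
a=np.unwrap(np.arctan2(*(pts-c).T[::-1])); print(c,f.fun,a[0]-a)
E
```

```text
[ 0.62433057 -0.06905864  0.07500274] [-11.80444695   5.47726065  11.95840872] [ 0.77357894  1.31109105 -0.14673005] [-2.19451930e-01  5.70098161e-01  1.58671166e+00 -1.24236971e-03
  9.97211506e-01  3.55690296e-02]
[ 0.63388954 -0.16709971] [-1.17262797e-04  1.06600392e-04  9.65124966e-05 -9.40417003e-05] [0.         0.17720092 0.35385338 0.58888545]
```

Emit:
{"fn": "jog_arm", "kwargs": {
  "plan": [
    {"delta_rot":[0.86,0,0],"slide":[0,0.08,0.285],"hand":255},
    {"delta_rot":[0,0,0],"slide":[0,0,0],"hand":255}
  ]
}}

```text
t: 16.4
tool_pos: [0.6307, -0.0688, 0.075]
orientation: [0.694, 0.11, 0.703, -0.11]
ft_force: [-11.7, 5.1, 12.9]
gripper_width: 0.0147
```

Emit:
{"fn": "jog_arm", "kwargs": {
  "plan": [
    {"delta_rot":[0.43,0,0],"slide":[0,0.04,0.14],"hand":255},
    {"delta_rot":[0,0,0],"slide":[0,0,0],"hand":255}
  ]
}}

```text
t: 16.6
tool_pos: [0.6319, -0.0687, 0.075]
orientation: [0.692, 0.12, 0.702, -0.121]
ft_force: [-14.0, 5.2, 13.3]
gripper_width: 0.0142
```

```bash
python3 - <<'E'
from ten import *
s,p,M=state();v=p[:2]-[.6339,-.1671];v0=np.array([.5715-.6339,-.0909+.1671])
print(np.arctan2(v0[1],v0[0])-np.arctan2(v[1],v[0]),np.linalg.norm(v),'F tangential/radial',s['ft_force'][:2]@np.array([v[1],-v[0]])/np.linalg.norm(v),s['ft_force'][:2]@v/np.linalg.norm(v))
c=snap('scene','s7'); b=c['img'][150:270,265:405,::-1]; b=cv2.resize(b,None,fx=5,fy=5,interpolation=cv2.INTER_CUBIC)
cv2.imwrite('pics/s7c.png',b)
E
```

```text
0.665499065593069 0.09841397089991111 F tangential/radial -13.839540335252797 5.493896558763287
```

View pics/s7c.png

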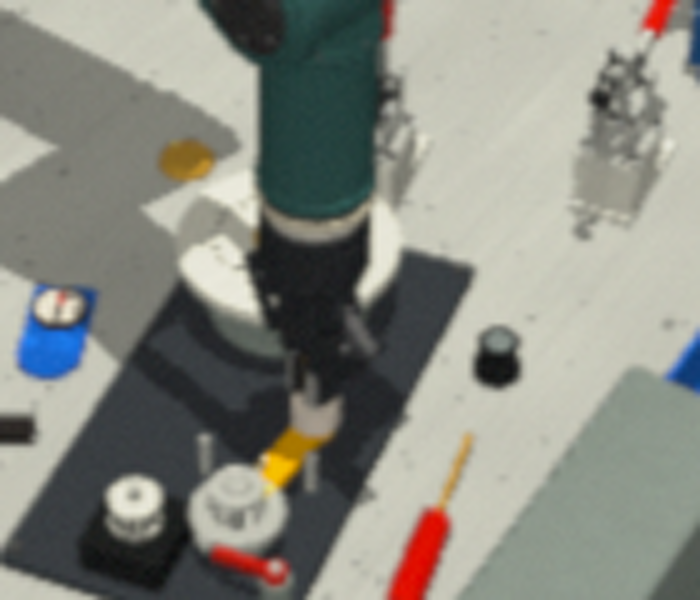

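The arm lies almost against its back-stop pin (312,470), with the roller at (318,415) and the pawl down at (250,562). One small step tells whether the stop is reached.

Emit:
{"fn": "jog_arm", "kwargs": {
  "plan": [
    {"delta_rot":[0.1,0,0],"slide":[0,0.02,0.08],"hand":255},
    {"delta_rot":[0,0,0],"slide":[0,0,0],"hand":255},
    {"delta_rot":[0,0,0],"slide":[0,0,0],"hand":255}
  ]
}}

```text
t: 16.95
tool_pos: [0.6319, -0.0687, 0.0749]
orientation: [0.69, 0.122, 0.703, -0.123]
ft_force: [-18.5, 5.8, 17.5]
gripper_width: 0.0144
```

Emit:
{"fn": "jog_arm", "kwargs": {
  "plan": [
    {"delta_rot":[0.1,0,0],"slide":[0,0.02,0.08],"hand":255},
    {"delta_rot":[0,0,0],"slide":[0,0,0],"hand":255},
    {"delta_rot":[0,0,0],"slide":[0,0,0],"hand":255}
  ]
}}

```text
t: 17.25
tool_pos: [0.6319, -0.0686, 0.0748]
orientation: [0.689, 0.124, 0.703, -0.125]
ft_force: [-22.5, 6.2, 21.6]
gripper_width: 0.0145
```

That is the back stop: no motion, force rising. Easing off the excess push.

Emit:
{"fn": "jog_arm", "kwargs": {
  "plan": [
    {"delta_rot":[-0.2,0,0],"slide":[0,-0.04,-0.18],"hand":255},
    {"delta_rot":[0,0,0],"slide":[0,0,0],"hand":255},
    {"delta_rot":[0,0,0],"slide":[0,0,0],"hand":255},
    {"delta_rot":[0,0,0],"slide":[0,0,0],"hand":255},
    {"delta_rot":[0,0,0],"slide":[0,0,0],"hand":255}
  ]
}}

```text
t: 17.75
tool_pos: [0.6318, -0.0687, 0.0749]
orientation: [0.692, 0.12, 0.702, -0.12]
ft_force: [-12.8, 5.0, 12.6]
gripper_width: 0.0145
```

```bash
python3 - <<'E'
from ten import *
s=sense();print(s['t'],s['tool_pos'],s['ft_force'],s['gripper_width'])
d=snap('top','t8')['img'];e=snap('scene','s8')['img']
b=cv2.resize(d[150:290,205:425,::-1],(760,484),interpolation=cv2.INTER_CUBIC); cv2.imwrite('pics/t8c.png',b)
a=load('s4')['img'].astype(int); 
# red handle A in the scene now and at t4; small things: blue compass centroid
def cen(im,k,box):
    x0,y0,x1,y1=box; m=k(im[y0:y1,x0:x1].astype(int)); q=np.argwhere(m); return len(q),q.mean(0)[::-1]+[x0,y0]
blue=lambda i:(i[...,2]>150)&(i[...,0]<80)
for im in (load('scene0')['img'],e): print('compass',cen(im,blue,(262,200,290,230)))
E
```

```text
17.75 [ 0.63183939 -0.06869285  0.07494906] [-12.78813874   5.01337869  12.57650567] 0.014503372332485295
compass (118, array([275.10169492, 219.13559322]))
compass (112, array([274.70535714, 219.51785714]))
```

View pics/t8c.png

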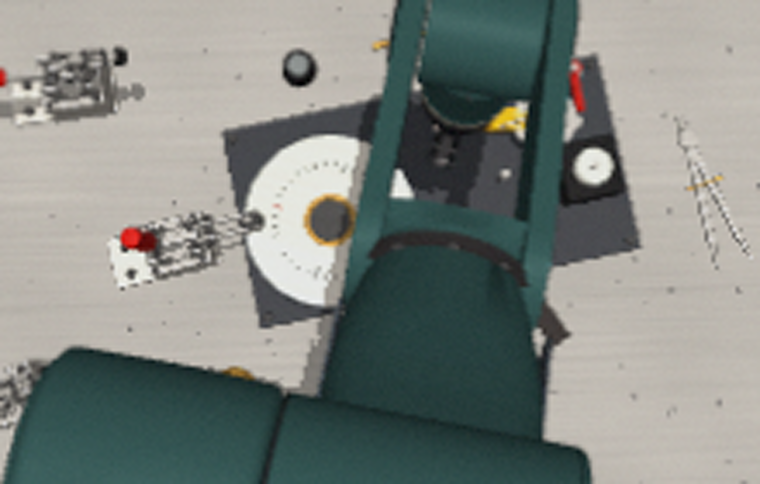

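Clamp upright (red grip end at 131,238), foot on the rim (257,220), red division at (278,207), within a pixel of the start. Arm is against the stop. Handing in.

```bash
python3 -c "
from plant import sign_off;print(sign_off())"
```

```text
the job is handed in; nothing more can be done
None
```

The job is handed in at 17.85 s on the robot's clock: the turntable clamp is locked and the fingers are holding the tensioner arm back at its stop. No verdict was reported.

- **Clamp:** I pushed the handle of the toggle clamp farthest to the robot's right over centre with closed fingers. The force peaked at about 8 N, then dropped. At home it pressed on its stop with 17 N and no further motion. In the last top picture the handle is upright and the foot is on the rim. The red division is within about a pixel (roughly 2 mm, the limit of that check) of where it began.
- **Tensioner:** I gripped the brass post and swung it along its arc until it stopped moving on the back stop, where the force rose to about 23 N horizontally. I then eased off to about 14 N and kept the grip there. The scene picture shows the pawl down, but too coarsely to confirm the click on its own.
- **Disagreements:**
    - The swing measured from the grip point is 0.665 rad, not 0.72. I put this down to the closing jaws having already moved the arm slightly before I started measuring.
    - The fingers read 14.5 mm on a 16 mm post, which I took for soft pads.
    - A steady upward force of about 13 N stayed on the tool, and I did not explain it.
- **Loose things:** The compass was within half a pixel of where it began. I did not measure the others; those visible in the last pictures, including the dividers and loupe, look untouched.

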